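Free the jammed seed drawer and slide it home

TASK

The little wooden seed drawer has fallen into the low plastic bin and is jammed slantwise under the bin's end lips. Turn it level inside the bin so that its corners come free, lift it out, and slide it nose first into the open bay of the wooden seed chest until its front plate is fully home against the chest. Leave the pot, jar, hand fork, plant marker, saucer, spray bottle and brush standing or lying where they are.

Things in the scene. Friction and masses are not known exactly. Their poses are not given: they have to be found in the camera images.
- drawer: loose wooden drawer, open on top, 0.14 to 0.28 kg. Origin: centre of the underside of its body; x to the nose, y across, z up. Body x -42..+42, y -25..+25, z 0..50 mm, walls 5. Front plate x -52..-42, y -33..+33, z 0..60. Centre of mass about x -17, z 24. Starts slantwise in the bin: nose up 20 degrees at the bin's +x end, its underside on the bin's rib, foot of the plate on the bin's floor
- drawer_tab (a point): centre of the wooden pull tab on the top edge of the drawer's front plate, at x -64, y 0, z 50 mm in the drawer's frame, axes as the drawer's. The tab is 24 long (x -76..-52), 14 wide (y -7..+7), 20 high (z 40..60)
- bin: fixed low grey plastic bin, open on top, 152 (x) by 132 (y) by 109 mm high. Origin: centre of its underside, on the sill; z up. Inside 144 by 124 mm, floor at z 35. Its swing door hangs open outside the +y wall, out to y 81 mm, no higher than z 111. The drawer, tab included, is 118 mm long, so it passes the mouth level but not slantwise
- bin_mouth (a point): centre of the bin's mouth at rim height, z 109 mm above the bin's origin, axes as the bin's. At each x end a lip along the whole rim juts 10 mm inwards (z 103..109 of the bin), so the mouth is 124 mm long (x -62..+62) by 124 wide
- bin_rib (a point): middle of the rib inside the bin's +x end wall, at x 67, y 0, z 65.7 mm in the bin's frame: its inner top edge. The rib runs the full width of the bin, juts 5 mm inwards (x 67..72) and is 8 mm high. Shift the drawer about 7 mm to the bin's -x and its nose can come down past the rib
- chest: fixed wooden seed chest with one empty bay. Origin: on the sill under the centre of the bay's mouth; x points into the bay, y across, z up. Bay y -27.5..+27.5, z 10..64, 92 mm deep, closed at the sides, above and behind, open only at x 0. Outside y -41.5..+41.5, x 0..100, 74 mm high. Its 10 mm floor board juts out as an apron to x -45
- chest_home (a point): where the drawer's origin is when it is fully home, front plate against the chest: x 42, y 0, z 10 mm in the chest's frame, axes parallel. Friction keeps it there
- pot: bystander: terracotta pot, 90 mm across, 85 high, stands between bin and chest; origin at the centre of its underside
- jar: bystander: glass jar with steel cap, 64 mm across, 90 high, stands between bin and chest, nearer the robot; origin at the centre of its underside
- fork: bystander: steel hand fork, 235 mm long, under 25 high, lying; origin under its neck, x towards the tines
- marker: bystander: flat wooden plant marker 130 x 22 x 6 mm, lying; origin near its middle
- saucer: bystander: terracotta saucer, 100 mm across, 18 high; origin at the centre of its underside
- spray: bystander: white bottle, 64 mm across, 170 high, stands behind; origin at the centre of its underside
- brush: bystander: hand brush, lying at the left side; origin under its middle
There are look-alikes about, which are no part of the job. Leave any turquoise look-alike of the drawer alone.

How it is judged:
On the way, in this order (a step that is already met when the one before it is completed fails the run):
1. the drawer is turned level (within 0.12 rad, right way up) while it is still down in the bin, its underside less than 25 mm above the bin's floor (angle between drawer's own z axis and vertical below 0.12 rad and x of drawer in the frame of bin between -0.06 and 0.06 m and y of drawer in the frame of bin between -0.06 and 0.06 m and z of drawer in the frame of bin between 0.03 and 0.06 m), for 0.1 s.
2. the drawer is lifted right out, its origin above the bin's rim (z of drawer in the frame of bin above 0.115 m), for 0.05 s.
At the end, for the whole second after the job is handed in: The drawer rests right way up in the bay of the chest, nose first and in line with it (within 0.08 rad), its front plate within 4 mm of the chest's face, at rest (x of drawer in the frame of chest between 0.038 and 0.046 m and y of drawer in the frame of chest between -0.006 and 0.006 m and z of drawer in the frame of chest between 0.007 and 0.015 m and angle between the x axis of drawer and the x axis of chest, either way round below 0.08 rad and angle between drawer's own z axis and vertical below 0.08 rad and linear speed of drawer below 0.01 m/s); the robot touches nothing.
It fails at once if the pot, jar or spray bottle is moved more than 25 mm or tipped over (distance of any of pot, jar, spray from where it was at the start of the episode above 0.025 m or angle between any of pot, jar, spray's own z axis and vertical above 0.4 rad).
It fails at once if the fork, marker, saucer or brush is moved more than 25 mm or tipped over (distance of any of fork, marker, saucer, brush from where it was at the start of the episode above 0.025 m or angle between any of fork, marker, saucer, brush's own z axis and vertical above 0.4 rad).
It also fails if it takes over 61 s, if anything falls off the work surface, if the arm or the gripper's body presses on something with over 40 N, if the wrist force passes 120 N, or if a joint passes its speed limit or range.

ROBOT

A 6-joint arm with a two-finger parallel gripper is mounted at the origin on the work surface. World frame = base frame: x ahead of the robot, y to its left, z up, the work surface at z = 0. Lengths are in m, angles in rad, forces in N, time in s.
With the tool pointing down it reaches from about 0.4 to 0.825 m from the base axis. Payload 7 kg.
Tool frame: the origin (TCP) lies at the centre of the arm's flange, where the gripper is bolted on; the fingertips stand 178 mm ahead of it and the grasp point (between the pads) lies 159 mm ahead of it; x points along the fingers, y is the direction in which the jaws open and shut, and the axes are right-handed (so a half turn about x gives the same grasp; the last joint's range is limited). The gripper opens to 88 mm and grips with 3 to 60 N. Pads are 19 mm wide; open, the fingers measure 130 mm over their backs; the gripper's body (78 mm by 193 mm) begins 47 mm behind the grasp point.
Start: joints at [1.414, 0.359, 0.012, 0, -1.224, -0.288], TCP at [0.29, 0.609, 0.405] pointing down, gripper open.
Joint ranges: [-3.07, 3.07], [-1.43, 2.12], [-1.02, 1.25], [-3.03, 1.67], [-3.05, -0], [-3.03, 3.03]. Speed limits (rad/s): [2.39, 2.39, 3.01, 3.14, 3.14, 3.14].

INTERFACE

Orientations are given as [roll, pitch, yaw] about the fixed x, y, z axes, in that order (R = Rz(yaw) Ry(pitch) Rx(roll)).
In Python, from station import status, viewer, arm gives the robot as it stands. The module is installed in compiled form; this text tells all that it offers.
- The arm moves only by the tool apply_moves, never from a script. Its argument "commands" is a list of rows, each an object of numbers: "dx", "dy", "dz": the shift along the world's x, y, z in mm; "spin": the turn about the world's z in degrees; "hand": the closure, from 0 (fully open) to 1 (shut). A call has exactly 5 rows; each row shifts and turns the commanded pose from where the row before left it; what a row does not reach is not made up. A row lasts 1/8 s, in which the tool goes at most 62.5 mm and 10.7 degrees, less where a joint would pass 70% of its speed; a pose out of reach is approached as far as the arm can. A call is refused whole if a number of a shift passes 62.5 or a number of a turn 10.7, either way. A call with a gripper value outside its range is refused whole. The fingers move at their own pace and stop on an object; "grip_force" is the grip in N (left out, the last holds). Time passes only in rows, so rows that do not move let the fingers close, or fill a call up. It gives the time, the measured TCP pose, the force and the opening at its end, in the units of the state.
- status.get_state(): the state, without advancing time (a new reading comes with each control period).
- viewer.grab_frame(name): name is "side" or "top" or "wrist"; returns the picture (384x512x3 uint8, red, green, blue); there is no depth.
- viewer.camera_info(name): a dict with "fx", "fy", "cx", "cy" (pixels), "eye" and "attitude" of the camera in the world; the wrist camera has in their place "T_tool_cam" (4x4, takes a point from camera to tool coordinates, whose origin is the TCP and whose axes are the tool frame's). Camera axes: x right, y up, looking along -z (the intrinsics and any distortion apply to the point x, -y, -z); pixel columns grow to the right and rows downward; lengths in m; the calibration is good to about 2 mm. A picture is of the moment at which its call begins: read the wrist's pose just before it. camera_info takes no time and is no camera call.
- arm.job_done(): hands the job in, once; it reports no verdict.
The state is a dict: "t": time; "q": joint angles; "qd": joint speeds; "joint_efforts": joint torques, N m; "eef_pos": TCP position; "ee_rot": TCP orientation; "force": force on the tool from outside, world axes, zero at the start; "moment": the same for the moment, N m; "width": finger opening in m.
Only numpy, scipy, OpenCV 4.12 (cv2) and the standard library are available. Lean on these libraries where they do the work, as an engineer would, in place of code of your own. Each camera call takes 0.05 s, during which the arm holds its last target.

## Working session

There is one attempt and no reset: what is moved stays moved. The work goes in short steps, Python scripts to look and compute and a tool call to move; the robot and the scene stay as the last step left them, time stands still between calls to the robot, and variables do not carry over. Pictures are saved under pics/ and viewed, and the job is handed in when it is done.

Besides the shell and the picture viewer there is one more tool, called after ">>>" as name(argument=value, ...) on one line, values as JSON. apply_moves: Moves the arm, as the interface text tells. Its arguments: {"type":"object","properties":{"commands":{"type":"array","items":{"type":"object","properties":{"dx":{"type":"number"},"dy":{"type":"number"},"dz":{"type":"number"},"spin":{"type":"number"},"hand":{"type":"number"}}}},"grip_force":{"type":"number"}},"required":["commands"]}

```bash
mkdir -p pics
cat > h.py <<'E'
import numpy as np,cv2
from station import status,viewer,arm
from scipy.spatial.transform import Rotation as R
def grab(n,f):
    im=viewer.grab_frame(n); cv2.imwrite('pics/'+f+'.png',im[:,:,::-1]); return im
E
python3 - <<'E'
from h import *
print(status.get_state())
for n in ['side','top','wrist']:
    print(n,viewer.camera_info(n)); grab(n,n+'0')
E
```

```text
{'t': 0.0, 'q': array([ 1.41408417e+00,  3.59416849e-01,  1.10843141e-02, -3.84005073e-04,
       -1.22408644e+00, -2.88105078e-01]), 'qd': array([-1.66293858e-03,  1.23149729e-03,  1.89273879e-03, -2.28902181e-05,
       -1.57214293e-03,  3.96732057e-04]), 'joint_efforts': array([-8.31979196e-05, -5.82719564e+01,  2.93053901e+01,  6.99709877e+00,
        7.01659505e-03, -1.52853718e-04]), 'eef_pos': array([0.29035779, 0.60915607, 0.40370803]), 'ee_rot': array([ 1.64002699,  1.569134  , -1.94651367]), 'force': array([-0.31173037,  0.15466241,  1.17610636]), 'moment': array([ 0.02417865, -0.03277903, -0.00399253]), 'width': 0.08765802627479356}
side {'fx': 434.61151315696077, 'fy': 434.61151315696077, 'cx': 250.8833023471316, 'cy': 185.11412426119907, 'eye': array([0.28983923, 0.70674129, 0.94800818]), 'attitude': array([ 0.68914971, -0.0154288 , -2.7244797 ])}
top {'fx': 407.287999389927, 'fy': 407.287999389927, 'cx': 253.96652419224003, 'cy': 196.62512622059378, 'eye': array([0.41559525, 0.07254334, 1.07914378]), 'attitude': array([ 0.12820099,  0.01870877, -1.54212876])}
wrist {'fx': 337.85161863868365, 'fy': 337.85161863868365, 'cx': 258.0207883527341, 'cy': 189.02705157975984, 'T_tool_cam': array([[-8.02932571e-04,  2.98366519e-01, -9.54451034e-01,
         1.86986372e-02],
       [ 9.99997987e-01,  1.99485879e-03, -2.17645406e-04,
        -4.01190931e-04],
       [ 1.83905693e-03, -9.54449287e-01, -2.98367520e-01,
        -8.11688083e-02],
       [ 0.00000000e+00,  0.00000000e+00,  0.00000000e+00,
         1.00000000e+00]])}
```

View pics/top0.png

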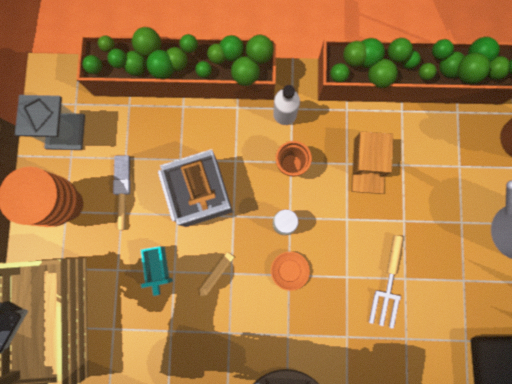

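View pics/side0.png

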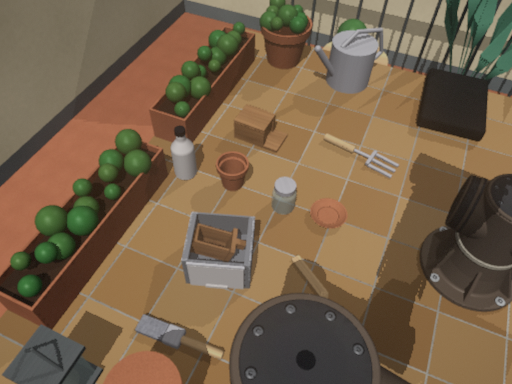

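View pics/wrist0.png

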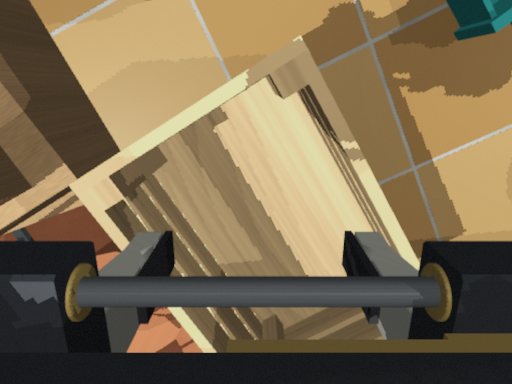

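```bash
cat >> h.py <<'E'
def campose(n,st=None):
    c=viewer.camera_info(n)
    if n=='wrist':
        T=np.eye(4);T[:3,:3]=R.from_euler('xyz',st['ee_rot']).as_matrix();T[:3,3]=st['eef_pos'];T=T@np.array(c['T_tool_cam'])
        return c,T[:3,:3],T[:3,3]
    return c,R.from_euler('xyz',c['attitude']).as_matrix(),np.array(c['eye'])
def ray(n,u,v,st=None):
    c,M,e=campose(n,st)
    d=M@np.array([(u-c['cx'])/c['fx'],-(v-c['cy'])/c['fy'],-1]); return e,d/np.linalg.norm(d)
def onz(n,u,v,z,st=None):
    e,d=ray(n,u,v,st); return e+d*(z-e[2])/d[2]
def tri(obs):
    A=np.zeros((3,3));b=np.zeros(3)
    for o in obs:
        e,d=ray(*o);P=np.eye(3)-np.outer(d,d);A+=P;b+=P@e
    return np.linalg.solve(A,b)
def proj(n,p,st=None):
    c,M,e=campose(n,st);q=M.T@(np.asarray(p)-e)
    return np.array([c['cx']+c['fx']*q[0]/-q[2],c['cy']-c['fy']*q[1]/-q[2]])
def crop(src,box,k,f):
    im=cv2.imread('pics/'+src+'.png');x0,y0,x1,y1=box
    cv2.imwrite('pics/'+f+'.png',cv2.resize(im[y0:y1,x0:x1],None,fx=k,fy=k,interpolation=cv2.INTER_CUBIC))
E
python3 - <<'E'
from h import *
crop('top0',(150,140,250,235),6,'c_topbin');crop('side0',(170,200,270,300),6,'c_sidebin')
crop('top0',(335,120,410,200),7,'c_topch');crop('side0',(220,95,300,165),7,'c_sidech')
E
```

```text
(no output)
```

View pics/c_topbin.png

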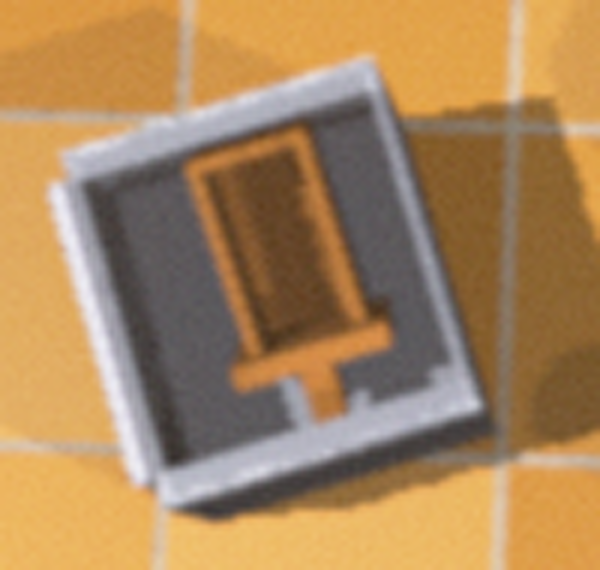

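View pics/c_sidebin.png

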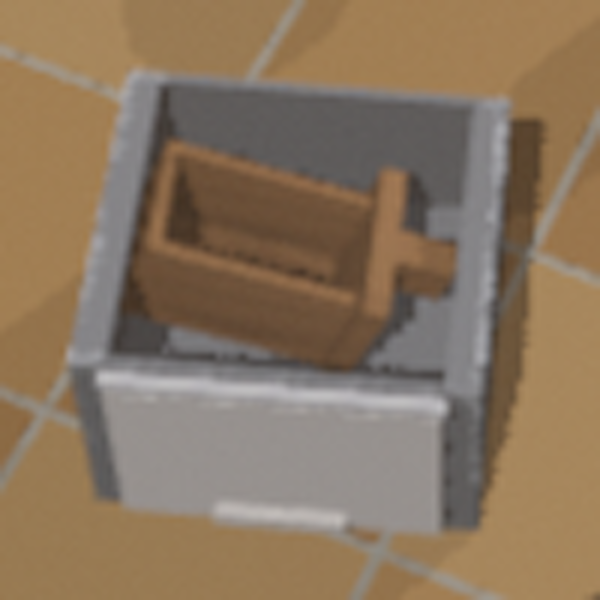

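View pics/c_topch.png

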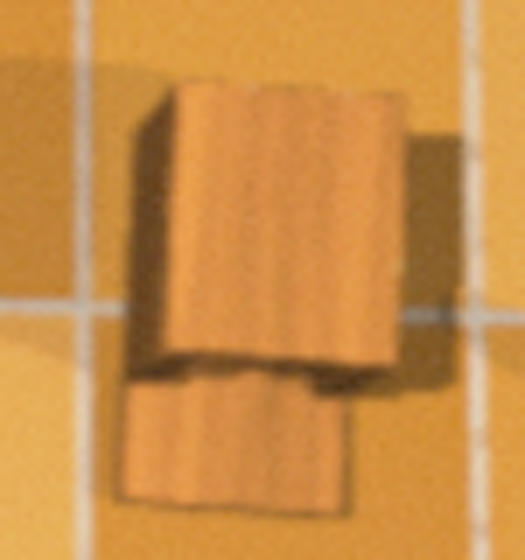

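View pics/c_sidech.png

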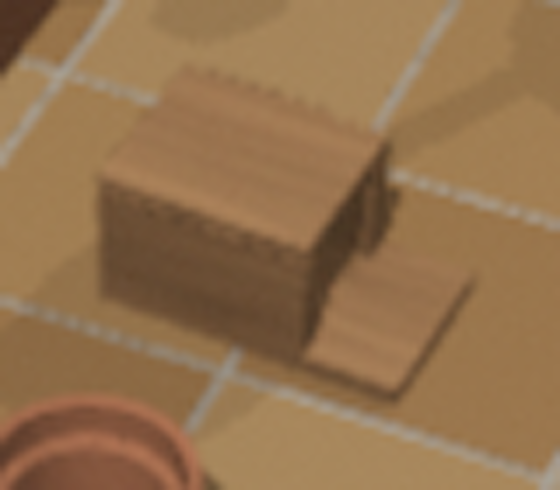

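```bash
cat > m.py <<'E'
from h import *
def un(p,o,k): return [(p[0]+.5)/k-.5+o[0],(p[1]+.5)/k-.5+o[1]]
T=lambda p:('top',*un(p,(150,140),6)); S=lambda p:('side',*un(p,(170,200),6))
TC=lambda p:('top',*un(p,(335,120),7)); SC=lambda p:('side',*un(p,(220,95),7))
E
python3 - <<'E'
from m import *
print('bin rim')
for a,b in [((68,158),(75,360)),((374,60),(135,75)),((487,408),(507,102)),((163,502),(472,400))]:
    print(tri([T(a),S(b)]).round(4), onz(*T(a),.109)[:2].round(4), onz(*S(b),.109)[:2].round(4))
print('chest top')
for a,b in [((178,85),(100,178)),((405,92),(190,70)),((395,365),(387,145)),((162,352),(310,248))]:
    print(tri([TC(a),SC(b)]).round(4), onz(*TC(a),.074)[:2].round(4), onz(*SC(b),.074)[:2].round(4))
print('apron')
for a,b in [((118,498),(395,397)),((345,512),(473,275))]:
    print(tri([TC(a),SC(b)]).round(4), onz(*TC(a),.01)[:2].round(4), onz(*SC(b),.01)[:2].round(4))
print('others')
for n,u,v,z in [('pot',293,158,.085),('jar',286,222,.09),('spray',287,105,.1),('saucer',291,270,.018)]:
    print(n,onz('top',u,v,z).round(3))
E
```

```text
bin rim
[0.6102 0.3238 0.1065] [0.6096 0.3231] [0.6094 0.325 ]
[0.6539 0.2008 0.1045] [0.6532 0.2003] [0.6514 0.2034]
[0.5134 0.1498 0.1023] [0.5122 0.1491] [0.5122 0.1543]
[0.4716 0.278  0.1047] [0.4711 0.277 ] [0.4709 0.2802]
chest top
[ 0.7185 -0.1691  0.07  ] [ 0.717  -0.1682] [ 0.7168 -0.1652]
[ 0.7161 -0.252   0.0678] [ 0.7163 -0.2496] [ 0.7109 -0.2452]
[ 0.6183 -0.2483  0.0626] [ 0.6161 -0.2447] [ 0.614 -0.236]
[ 0.6186 -0.1618  0.0752] [ 0.6188 -0.1621] [ 0.6192 -0.163 ]
apron
[ 0.576  -0.1614  0.0053] [ 0.5753 -0.1603] [ 0.5745 -0.157 ]
[ 0.5729 -0.2472  0.004 ] [ 0.5722 -0.2454] [ 0.5709 -0.2411]
others
pot [0.643 0.001 0.085]
jar [0.483 0.015 0.09 ]
spray [0.774 0.019 0.1  ]
saucer [ 0.365 -0.004  0.018]
```

Run:
```python
from m import *
s=status.get_state();M=R.from_euler('xyz',s['ee_rot']).as_matrix();print(M.round(3))
print(np.degrees(np.arctan2(M[1,1],M[0,1])))
c,Mw,e=campose('wrist',s);print(e,-Mw[:,2],Mw[:,1])
```

```text
[[-0.    -0.43  -0.903]
 [-0.001 -0.903  0.43 ]
 [-1.     0.001 -0.   ]]
-115.49033609056966
[0.36382683 0.57460049 0.38528052] [-0.26978694  0.12709483 -0.95449563] [ 0.86056735 -0.41290415 -0.29821804]
```

>>> apply_moves(commands=[{"dx":21.5,"dy":-39,"dz":3,"spin":4.5},{"dx":21.5,"dy":-39,"dz":3,"spin":4.5},{"dx":21.5,"dy":-39,"dz":3,"spin":4.5},{"dx":21.5,"dy":-39,"dz":3,"spin":4.5},{"dx":21.5,"dy":-39,"dz":3,"spin":4.5}])

```text
invalid input at $.commands[0]: expected keys dx, dy, dz, spin, hand
```

>>> apply_moves(commands=[{"dx":21.5,"dy":-39,"dz":3,"spin":4.5},{"dx":21.5,"dy":-39,"dz":3,"spin":4.5},{"dx":21.5,"dy":-39,"dz":3,"spin":4.5},{"dx":21.5,"dy":-39,"dz":3,"spin":4.5},{"dx":21.5,"dy":-39,"dz":3,"spin":4.5}])

```text
invalid input at $.commands[0]: expected keys dx, dy, dz, spin, hand
```

>>> apply_moves(commands=[{"hand":0.25},{"hand":0.25},{"hand":0.25},{"hand":0.25},{"hand":0.25}], grip_force=15)

```text
invalid input at $.commands[0]: expected keys dx, dy, dz, spin, hand
```

Run:
```python
from m import *
s=status.get_state();M=R.from_euler('xyz',s['ee_rot']).as_matrix()
print(s['t'],s['eef_pos'],s['width'],s['q'],np.degrees(np.arctan2(M[1,1],M[0,1])))
im=grab('wrist','w1');np.save('s1.npy',np.r_[s['eef_pos'],s['ee_rot']])
cv2.imwrite('pics/w1b.png',cv2.resize(im[:,:,::-1],None,fx=1.5,fy=1.5,interpolation=cv2.INTER_CUBIC))
```

```text
0.15 [0.29039363 0.60919161 0.40396736] 0.08775357092712432 [ 1.41408768e+00  3.59204206e-01  1.12931836e-02 -2.13269409e-04
 -1.22409814e+00 -2.88108959e-01] -115.49033609056966
```

View pics/w1b.png

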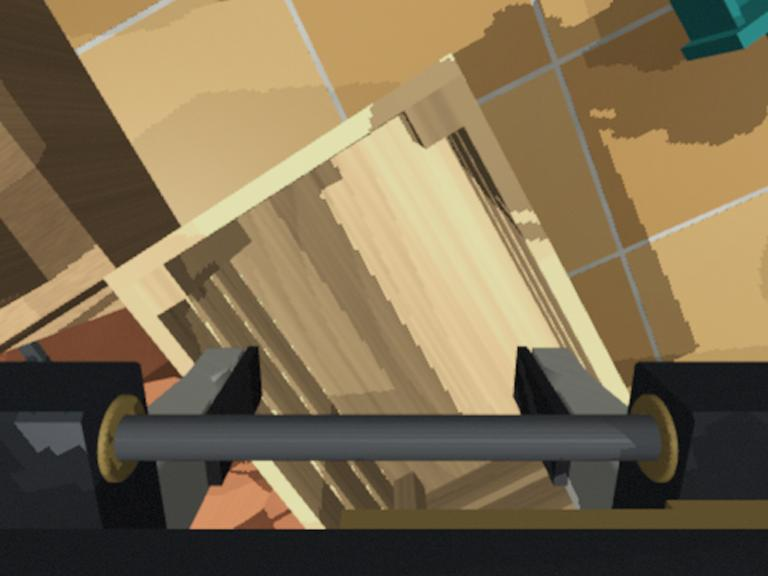

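All keys are required in each row; repeating.

>>> apply_moves(commands=[{"dx":21.5,"dy":-39,"dz":3,"spin":4.5,"hand":0},{"dx":21.5,"dy":-39,"dz":3,"spin":4.5,"hand":0},{"dx":21.5,"dy":-39,"dz":3,"spin":4.5,"hand":0},{"dx":21.5,"dy":-39,"dz":3,"spin":4.5,"hand":0},{"dx":21.5,"dy":-39,"dz":3,"spin":4.5,"hand":0}], grip_force=15)

```text
t: 0.82
eef_pos: [0.3984, 0.4129, 0.4197]
ee_rot: [0.325, 1.571, -2.866]
force: [0.6, 0.5, -1.0]
width: 0.0875
```

>>> apply_moves(commands=[{"dx":21.5,"dy":-39,"dz":3,"spin":4.5,"hand":0.25},{"dx":21.5,"dy":-39,"dz":3,"spin":4.5,"hand":0.25},{"dx":21.5,"dy":-39,"dz":3,"spin":4.5,"hand":0.25},{"dx":21.5,"dy":-39,"dz":3,"spin":4.5,"hand":0.25},{"dx":21.5,"dy":-39,"dz":3,"spin":4.5,"hand":0.25}])

```text
t: 1.45
eef_pos: [0.5059, 0.2179, 0.4348]
ee_rot: [-2.429, 1.571, 1.055]
force: [-0.0, 0.5, -0.4]
width: 0.0659
```

>>> apply_moves(commands=[{"dx":0,"dy":0,"dz":0,"spin":0,"hand":0.25},{"dx":0,"dy":0,"dz":0,"spin":0,"hand":0.25},{"dx":0,"dy":0,"dz":0,"spin":0,"hand":0.25},{"dx":0,"dy":0,"dz":0,"spin":0,"hand":0.25},{"dx":0,"dy":0,"dz":0,"spin":0,"hand":0.25}])

```text
t: 2.08
eef_pos: [0.5052, 0.2198, 0.4346]
ee_rot: [0.059, 1.571, -2.742]
force: [0.0, -0.2, -0.7]
width: 0.0659
```

Run:
```python
from m import *
s=status.get_state();M=R.from_euler('xyz',s['ee_rot']).as_matrix()
print(s['t'],s['eef_pos'],s['width'],s['q'],np.degrees(np.arctan2(M[1,1],M[0,1])))
im=grab('wrist','w1');np.save('s1.npy',np.r_[s['eef_pos'],s['ee_rot']])
cv2.imwrite('pics/w1b.png',cv2.resize(im[:,:,::-1],None,fx=1.5,fy=1.5,interpolation=cv2.INTER_CUBIC))
```

```text
2.075 [0.50521578 0.21984751 0.43462506] 0.0659186585328886 [ 7.65990245e-01  1.35910244e-01 -2.17115516e-01 -1.02521559e-05
 -1.21779567e+00  1.14630802e+00] -70.43358346336544
```

View pics/w1b.png

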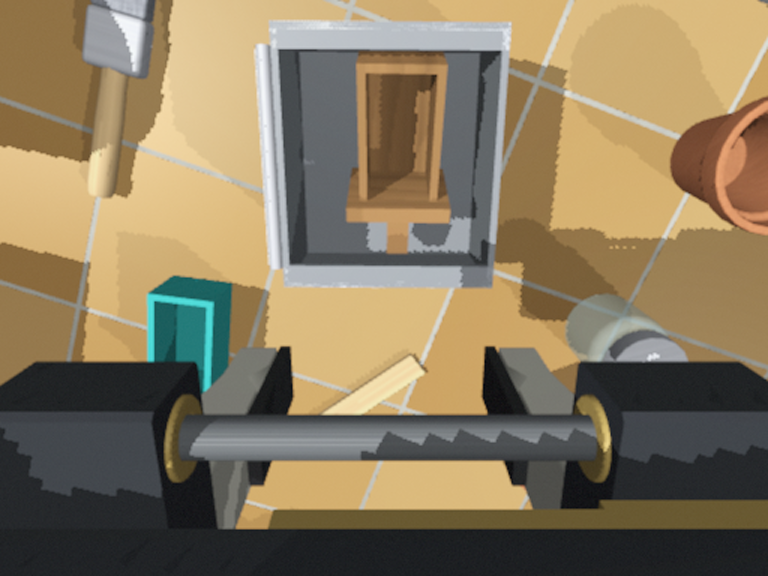

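Run:
```python
from m import *
crop('w1',(160,0,360,200),4,'c_w1')
im=cv2.imread('pics/c_w1.png');cv2.imwrite('pics/c_w1.png',im[:600,:])
crop('w1',(160,0,360,110),4,'c_w1a');crop('w1',(160,90,360,200),4,'c_w1b')
```

```text
(no output)
```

View pics/c_w1a.png

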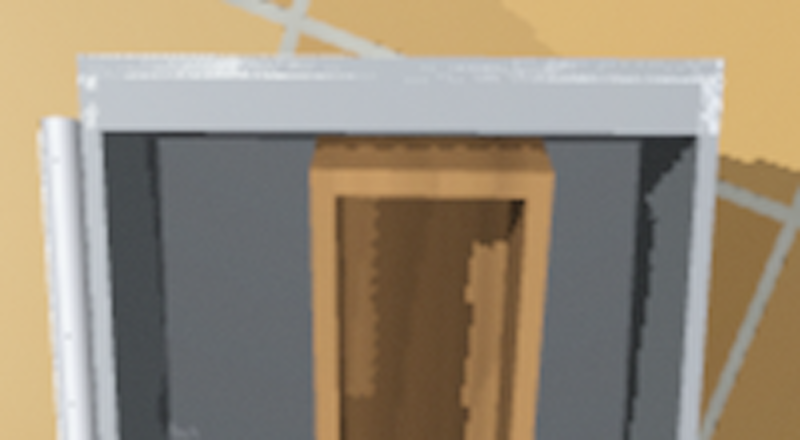

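View pics/c_w1b.png

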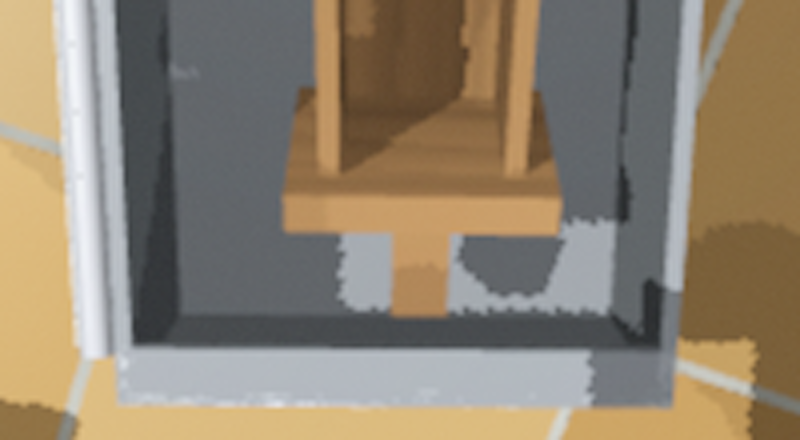

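```bash
cat >> m.py <<'E'
W=np.load('s1.npy');S1={'eef_pos':W[:3],'ee_rot':W[3:]}
A=lambda p:un(p,(160,0),4)
B=lambda p:un(p,(160,90),4)
def wz(uv,z): return onz('wrist',*uv,z,S1)
E
python3 - <<'E'
from m import *
print('outer');
for p in [A((78,57)),A((78,78)),A((722,60)),B((675,406)),B((120,403))]: print(wz(p,.109).round(4))
print('inner');I=[wz(p,.109)[:2] for p in [A((103,132)),A((699,135)),B((660,348)),B((132,347))]]
I=np.array(I);print(I.round(4),I.mean(0),[np.linalg.norm(I[i]-I[i-1]).round(4) for i in range(4)])
d=(I[0]+I[1]-I[2]-I[3]);print(np.degrees(np.arctan2(d[1],d[0])));d=(I[0]+I[3]-I[2]-I[1]);print(np.degrees(np.arctan2(-d[0],d[1])))
c,M,e=campose('wrist',S1);print(e)
E
```

```text
outer
[0.6115 0.3261 0.109 ]
[0.6077 0.325  0.109 ]
[0.6549 0.2016 0.109 ]
[0.5116 0.1511 0.109 ]
[0.4683 0.2761 0.109 ]
inner
[[0.5996 0.3174]
 [0.6404 0.2004]
 [0.5237 0.16  ]
 [0.4826 0.2773]] [0.56155745 0.23878799] [np.float64(0.1238), np.float64(0.1239), np.float64(0.1235), np.float64(0.1242)]
19.004673895453454
19.267340643427385
[0.58187909 0.24756806 0.41592361]
```

```bash
cat >> m.py <<'E'
BC=np.array([.5615,.2388]);BY=np.radians(19.1)
def tobin(p):
    d=np.asarray(p)[:2]-BC;c,s=np.cos(BY),np.sin(BY);return np.array([c*d[0]+s*d[1],-s*d[0]+c*d[1]])*1000
def frombin(x,y):
    c,s=np.cos(BY),np.sin(BY);return BC+np.array([c*x-s*y,s*x+c*y])/1000
E
python3 - <<'E'
from m import *
for n,p,z in [('plate rear L',B((283,232)),.0914),('plate rear R',B((560,232)),.0914),('plate front L',B((283,193)),.0948),('pl fr R',B((563,195)),.0948),('nose L',A((310,168)),.1142),('nose R',A((553,172)),.1142),('tab end L',B((391,316)),.083),('tab end R',B((446,316)),.083)]:
    print(n,tobin(wz(p,z)).round(1))
print('tcp->bin',tobin(S1['eef_pos']))
E
```

```text
plate rear L [-37.7  27.6]
plate rear R [-37.3 -39.5]
plate front L [-27.8  27.1]
pl fr R [-27.8 -39.4]
nose L [54.6 18.6]
nose R [ 54.1 -31.4]
tab end L [-60.6   1.3]
tab end R [-60.5 -12.6]
tcp->bin [-59.38730055   0.50807245]
```

>>> apply_moves(commands=[{"dx":30,"dy":7,"dz":-20,"spin":-0.5,"hand":0.32},{"dx":30,"dy":7,"dz":-30,"spin":0,"hand":0.32},{"dx":0,"dy":0,"dz":-30,"spin":0,"hand":0.32},{"dx":0,"dy":0,"dz":-10,"spin":0,"hand":0.32},{"dx":0,"dy":0,"dz":0,"spin":0,"hand":0.32}])

```text
t: 2.75
eef_pos: [0.5653, 0.2334, 0.3447]
ee_rot: [0.67, 1.57, -2.14]
force: [-0.3, -0.7, 0.7]
width: 0.0595
```

Run:
```python
from m import *
s=status.get_state();M=R.from_euler('xyz',s['ee_rot']).as_matrix()
print(s['t'],s['eef_pos'],s['width'],np.degrees(np.arctan2(M[1,1],M[0,1])),M[:,0],tobin(s['eef_pos']))
```

```text
2.75 [0.56532711 0.23337456 0.34467343] 0.05945455101145593 -70.96408129486815 [-4.63106846e-04 -7.24127691e-04 -9.99999631e-01] [ 1.84112392 -6.37906688]
```

>>> apply_moves(commands=[{"dx":0,"dy":0.5,"dz":-30,"spin":0,"hand":0.32},{"dx":0,"dy":0,"dz":-30,"spin":0,"hand":0.32},{"dx":0,"dy":0,"dz":-25,"spin":0,"hand":0.32},{"dx":0,"dy":0,"dz":-18,"spin":0,"hand":0.32},{"dx":0,"dy":0,"dz":0,"spin":0,"hand":0.32}])

```text
t: 3.38
eef_pos: [0.5654, 0.234, 0.2421]
ee_rot: [1.06, 1.571, -1.749]
force: [0.6, 0.3, 0.3]
width: 0.0598
```

Run:
```python
from m import *
s=status.get_state();print(s['eef_pos'],s['force'],tobin(s['eef_pos']))
im=grab('wrist','w2');np.save('s2.npy',np.r_[s['eef_pos'],s['ee_rot']])
```

```text
[0.56536857 0.23400136 0.2421    ] [0.60637273 0.25661736 0.29986873] [ 2.08539966 -5.80033426]
```

View pics/w2.png

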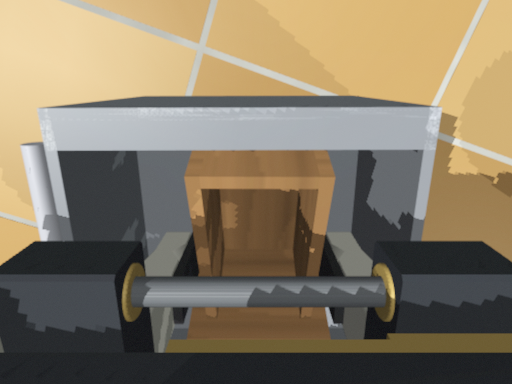

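>>> apply_moves(commands=[{"dx":0,"dy":0,"dz":0,"spin":0,"hand":0.5},{"dx":0,"dy":0,"dz":0,"spin":0,"hand":0.5},{"dx":0,"dy":0,"dz":0,"spin":0,"hand":0.5},{"dx":0,"dy":0,"dz":0,"spin":0,"hand":0.5},{"dx":-1.9,"dy":-0.6,"dz":0.5,"spin":0,"hand":0.5}], grip_force=12)

```text
t: 4.05
eef_pos: [0.5642, 0.2337, 0.2433]
ee_rot: [-2.928, 1.568, 0.546]
force: [1.5, -0.5, 2.8]
width: 0.0496
```

>>> apply_moves(commands=[{"dx":-1.9,"dy":-0.7,"dz":0.5,"spin":0,"hand":0.5},{"dx":-1.9,"dy":-0.6,"dz":0,"spin":0,"hand":0.5},{"dx":-1.9,"dy":-0.7,"dz":0,"spin":0,"hand":0.5},{"dx":-1.9,"dy":-0.7,"dz":0,"spin":0,"hand":0.5},{"dx":0,"dy":0,"dz":0,"spin":0,"hand":0.5}])

```text
t: 4.68
eef_pos: [0.556, 0.2307, 0.2431]
ee_rot: [-2.891, 1.57, 0.583]
force: [2.7, 0.5, 6.1]
width: 0.0504
```

Run:
```python
from m import *
s=status.get_state();print(s['eef_pos'],s['force'],s['width'],tobin(s['eef_pos']))
im=grab('wrist','w3');np.save('s3.npy',np.r_[s['eef_pos'],s['ee_rot']])
```

```text
[0.55603226 0.23066228 0.24313211] [2.68310937 0.54817182 6.13441021] 0.05035074078979993 [-7.82954185 -5.90058793]
```

View pics/w3.png

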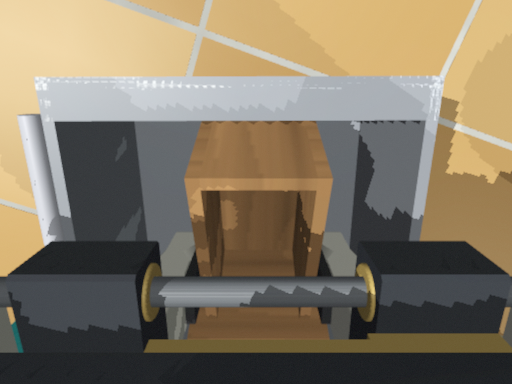

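>>> apply_moves(commands=[{"dx":0,"dy":0,"dz":0,"spin":0,"hand":0.33},{"dx":0,"dy":0,"dz":0,"spin":0,"hand":0.33},{"dx":0,"dy":0,"dz":0,"spin":0,"hand":0.33},{"dx":0,"dy":0,"dz":0,"spin":0,"hand":0.33},{"dx":0,"dy":0,"dz":0,"spin":0,"hand":0.33}])

```text
t: 5.35
eef_pos: [0.5559, 0.2304, 0.2425]
ee_rot: [0.248, 1.57, -2.562]
force: [0.1, -0.9, -0.2]
width: 0.0586
```

Run:
```python
from m import *
s=status.get_state();print(s['eef_pos'],s['force'],s['width'],tobin(s['eef_pos']))
im=grab('wrist','w4');np.save('s4.npy',np.r_[s['eef_pos'],s['ee_rot']])
```

```text
[0.5558549  0.23042106 0.24251291] [ 0.13765617 -0.86126361 -0.24899279] 0.058603764514361556 [-8.07607248 -6.0704935 ]
```

View pics/w4.png

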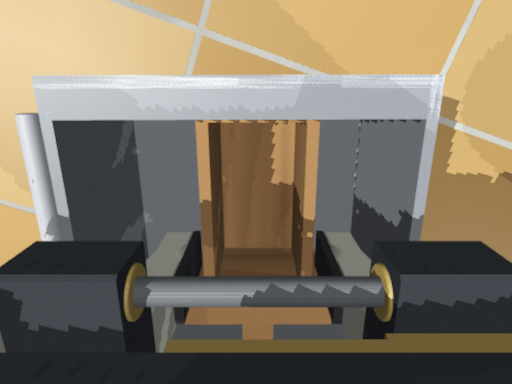

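>>> apply_moves(commands=[{"dx":0,"dy":0,"dz":35,"spin":0,"hand":0.33},{"dx":0,"dy":0,"dz":45,"spin":0,"hand":0.33},{"dx":-25,"dy":-9,"dz":55,"spin":0,"hand":0.33},{"dx":-25,"dy":-9,"dz":55,"spin":0,"hand":0.33},{"dx":0,"dy":0,"dz":0,"spin":0,"hand":0.33}])

```text
t: 6.02
eef_pos: [0.5054, 0.2122, 0.4384]
ee_rot: [-2.829, 1.561, 0.645]
force: [-0.3, 0.1, -0.6]
width: 0.0588
```

Run:
```python
from m import *
s=status.get_state();print(s['eef_pos'],s['force'],s['width'],tobin(s['eef_pos']))
im=grab('wrist','w5');np.save('s5.npy',np.r_[s['eef_pos'],s['ee_rot']])
crop('w5',(160,0,360,110),4,'c_w5a');crop('w5',(160,90,360,200),4,'c_w5b')
```

```text
[0.50536676 0.21216127 0.43843389] [-0.27300019  0.08895726 -0.61844336] 0.05880254231001635 [-61.75971588  -6.8044365 ]
```

View pics/c_w5a.png

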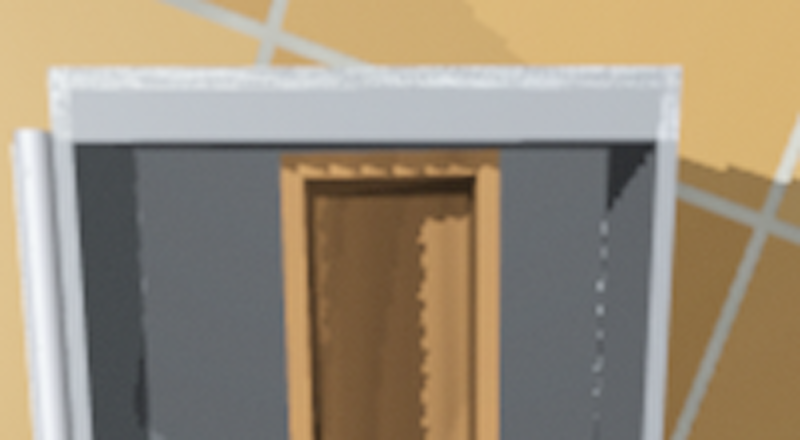

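View pics/c_w5b.png

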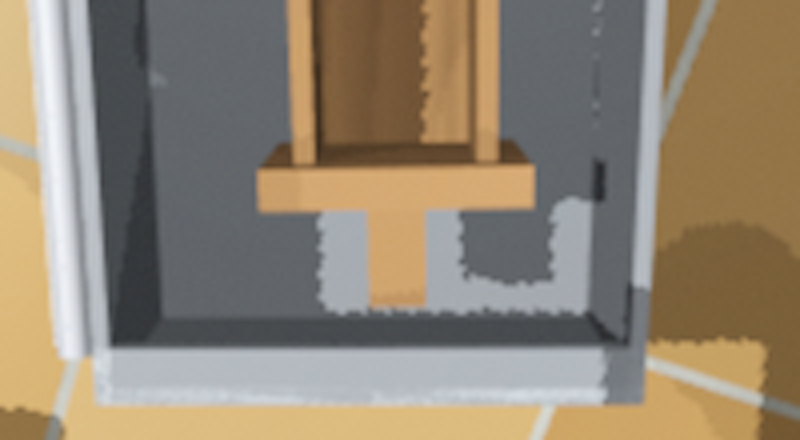

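Run:
```python
from m import *
W=np.load('s5.npy');S5={'eef_pos':W[:3],'ee_rot':W[3:]}
f=lambda p,z:tobin(onz('wrist',*p,z,S5)).round(1)
I=[f(p,.109) for p in [A((76,143)),A((655,145)),B((625,347)),B((112,345))]];print(I)
for n,p,z in [('plate rear L',B((258,212)),.095),('plate rear R',B((535,208)),.095),('plate front L',B((258,167)),.095),('plate fr R',B((535,165)),.095),('tab end L',B((370,304)),.095),('tabR',B((426,303)),.095),('nose top outer L',A((281,156)),.085),('nose R',A((499,156)),.085),('nose inner',A((305,178)),.085)]: print(n,f(p,z))
```

```text
[array([61.5, 61.3]), array([ 60.8, -61.3]), array([-62.1, -60.7]), array([-61.4,  61.4])]
plate rear L [-31.9  27.1]
plate rear R [-31.1 -39.8]
plate front L [-21.1  26.7]
plate fr R [-20.8 -39.5]
tab end L [-54.7   0.2]
tabR [-54.5 -13.6]
nose top outer L [61.9 19.8]
nose R [ 61.7 -30. ]
nose inner [57.2 14.4]
```

>>> apply_moves(commands=[{"dx":28,"dy":10,"dz":-25,"spin":0,"hand":0.32},{"dx":28.7,"dy":10.2,"dz":-35,"spin":0,"hand":0.32},{"dx":0,"dy":0,"dz":-30,"spin":0,"hand":0.32},{"dx":0,"dy":0,"dz":0,"spin":0,"hand":0.32},{"dx":0,"dy":0,"dz":0,"spin":0,"hand":0.32}])

```text
t: 6.7
eef_pos: [0.5629, 0.2328, 0.3432]
ee_rot: [1.881, 1.57, -0.928]
force: [-0.5, 0.4, 1.8]
width: 0.0596
```

Run:
```python
from m import *
s=status.get_state();print(s['eef_pos'],s['width'],tobin(s['eef_pos']))
```

```text
[0.56290591 0.23280864 0.34316739] 0.05959888975308027 [-0.63196992 -6.12157194]
```

>>> apply_moves(commands=[{"dx":0,"dy":0,"dz":-35,"spin":0,"hand":0.32},{"dx":0,"dy":0,"dz":-35,"spin":0,"hand":0.32},{"dx":0,"dy":0,"dz":-25,"spin":0,"hand":0.32},{"dx":0,"dy":0,"dz":-15,"spin":0,"hand":0.32},{"dx":0,"dy":0,"dz":0,"spin":0,"hand":0.32}])

```text
t: 7.32
eef_pos: [0.5627, 0.2328, 0.2329]
ee_rot: [1.033, 1.571, -1.776]
force: [0.1, 1.2, 1.0]
width: 0.0594
```

>>> apply_moves(commands=[{"dx":0,"dy":0,"dz":0,"spin":0,"hand":0.55},{"dx":0,"dy":0,"dz":0,"spin":0,"hand":0.55},{"dx":0,"dy":0,"dz":0,"spin":0,"hand":0.55},{"dx":0,"dy":0,"dz":0,"spin":0,"hand":0.55},{"dx":-1.5,"dy":-0.6,"dz":0,"spin":0,"hand":0.55}], grip_force=25)

```text
t: 7.95
eef_pos: [0.5622, 0.2327, 0.2341]
ee_rot: [-2.951, 1.567, 0.523]
force: [3.3, 1.1, 4.9]
width: 0.0498
```

>>> apply_moves(commands=[{"dx":-2,"dy":-0.6,"dz":0,"spin":0,"hand":0.55},{"dx":0,"dy":0,"dz":0,"spin":0,"hand":0.55},{"dx":0,"dy":0,"dz":4,"spin":0,"hand":0.55},{"dx":0,"dy":0,"dz":4,"spin":0,"hand":0.55},{"dx":0,"dy":0,"dz":0,"spin":0,"hand":0.55}])

```text
t: 8.57
eef_pos: [0.5589, 0.2313, 0.2406]
ee_rot: [0.108, 1.57, -2.702]
force: [0.6, -0.6, -1.8]
width: 0.0499
```

Run:
```python
from m import *
s=status.get_state();print(s['eef_pos'],s['width'],s['force'],tobin(s['eef_pos']))
im=grab('wrist','w6');grab('side','sd6')
```

```text
[0.55892267 0.23132221 0.240612  ] 0.04991118262339997 [ 0.5889978  -0.58308134 -1.78127062] [-4.88231232 -6.22278079]
```

View pics/w6.png

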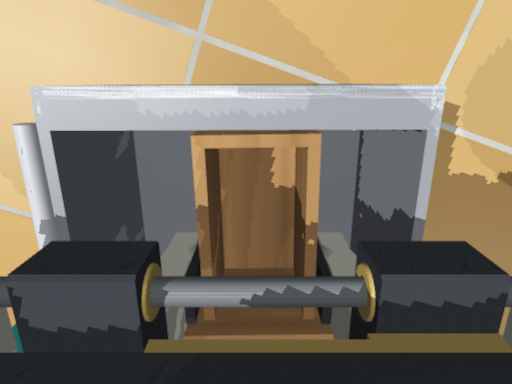

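View pics/sd6.png

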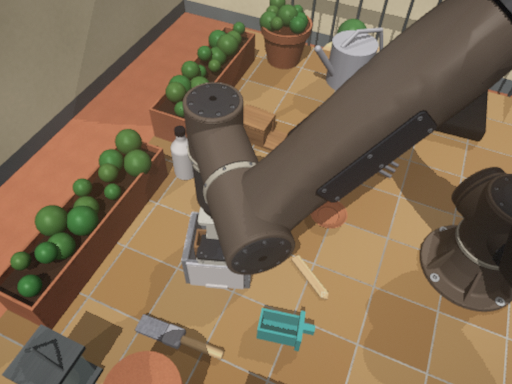

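Run:
```python
from m import *
s=status.get_state()
crop('w6',(180,110,340,170),5,'c6')
for v in (129,132,147): print(v,[tobin(onz('wrist',255,v,z,s)).round(1) for z in (.109,.093)])
```

```text
129 [array([62., -5.]), array([60. , -4.9])]
132 [array([61.1, -5. ]), array([58.8, -4.9])]
147 [array([56., -5.]), array([53.1, -4.8])]
```

View pics/c6.png

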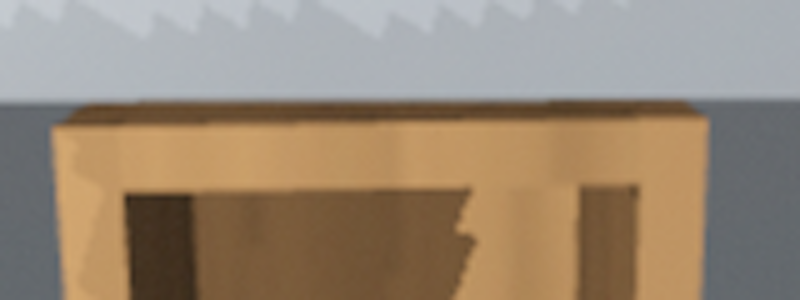

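>>> apply_moves(commands=[{"dx":0.9,"dy":0.3,"dz":5,"spin":0,"hand":0.55},{"dx":0,"dy":0,"dz":6,"spin":0,"hand":0.55},{"dx":0,"dy":0,"dz":6,"spin":0,"hand":0.55},{"dx":0,"dy":0,"dz":6,"spin":0,"hand":0.55},{"dx":0,"dy":0,"dz":6,"spin":0,"hand":0.55}])

```text
t: 9.3
eef_pos: [0.56, 0.2318, 0.2702]
ee_rot: [-2.692, 1.571, 0.782]
force: [0.4, -0.6, -1.3]
width: 0.05
```

>>> apply_moves(commands=[{"dx":0,"dy":0,"dz":10,"spin":0,"hand":0.55},{"dx":0,"dy":0,"dz":15,"spin":0,"hand":0.55},{"dx":0,"dy":0,"dz":20,"spin":0,"hand":0.55},{"dx":0,"dy":0,"dz":25,"spin":0,"hand":0.55},{"dx":0,"dy":0,"dz":20,"spin":0,"hand":0.55}])

```text
t: 9.93
eef_pos: [0.5601, 0.2318, 0.3618]
ee_rot: [-2.915, 1.569, 0.558]
force: [0.5, 0.4, -1.4]
width: 0.0499
```

Run:
```python
from m import *
s=status.get_state();print(s['eef_pos'],s['width'],s['force'],tobin(s['eef_pos']))
im=grab('wrist','w7')
```

```text
[0.56011217 0.23178979 0.36179484] 0.04992474740228556 [ 0.5172469   0.40842475 -1.3689187 ] [-3.6052989  -6.17016648]
```

View pics/w7.png

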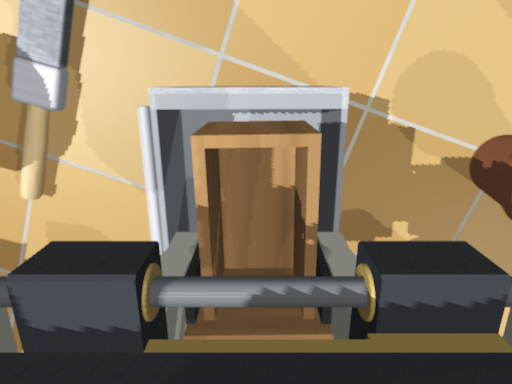

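>>> apply_moves(commands=[{"dx":-9,"dy":-20,"dz":0,"spin":-2,"hand":0.55},{"dx":-9,"dy":-43,"dz":0,"spin":-2,"hand":0.55},{"dx":-9,"dy":-45,"dz":0,"spin":-2,"hand":0.55},{"dx":-9,"dy":-45,"dz":0,"spin":-2,"hand":0.55},{"dx":-9,"dy":-45,"dz":0,"spin":-2,"hand":0.55}])

```text
t: 10.6
eef_pos: [0.5137, 0.0318, 0.3592]
ee_rot: [0.07, 1.57, -2.916]
force: [0.8, -1.2, -2.4]
width: 0.0502
```

>>> apply_moves(commands=[{"dx":-9,"dy":-45,"dz":0,"spin":-2,"hand":0.55},{"dx":-9,"dy":-45,"dz":0,"spin":-2,"hand":0.55},{"dx":-9,"dy":-45,"dz":0,"spin":-2,"hand":0.55},{"dx":-9,"dy":-45,"dz":0,"spin":-2,"hand":0.55},{"dx":-9,"dy":-40,"dz":0,"spin":-3,"hand":0.55}])

```text
t: 11.22
eef_pos: [0.4684, -0.188, 0.3593]
ee_rot: [-0.17, 1.57, 2.934]
force: [0.6, 1.3, -1.1]
width: 0.05
```

>>> apply_moves(commands=[{"dx":0,"dy":-10,"dz":0,"spin":0,"hand":0.55},{"dx":0,"dy":0,"dz":0,"spin":0,"hand":0.55},{"dx":0,"dy":0,"dz":0,"spin":0,"hand":0.55},{"dx":0,"dy":0,"dz":0,"spin":0,"hand":0.55},{"dx":0,"dy":0,"dz":0,"spin":0,"hand":0.55}])

```text
t: 11.85
eef_pos: [0.4702, -0.1956, 0.3597]
ee_rot: [-2.318, 1.571, 0.791]
force: [-0.3, -0.4, -1.5]
width: 0.0498
```

Run:
```python
from m import *
s=status.get_state();M=R.from_euler('xyz',s['ee_rot']).as_matrix();print(s['t'],s['eef_pos'],s['width'],s['force'],np.degrees(np.arctan2(M[1,1],M[0,1])))
im=grab('wrist','w8');np.save('s8.npy',np.r_[s['eef_pos'],s['ee_rot']])
cv2.imwrite('pics/w8b.png',cv2.resize(im[:,:,::-1],None,fx=1.5,fy=1.5,interpolation=cv2.INTER_CUBIC))
```

```text
11.85 [ 0.47022436 -0.19555347  0.35967969] 0.04981964131009175 [-0.27043146 -0.43801557 -1.49774316] -91.91772952837725
```

View pics/w8b.png

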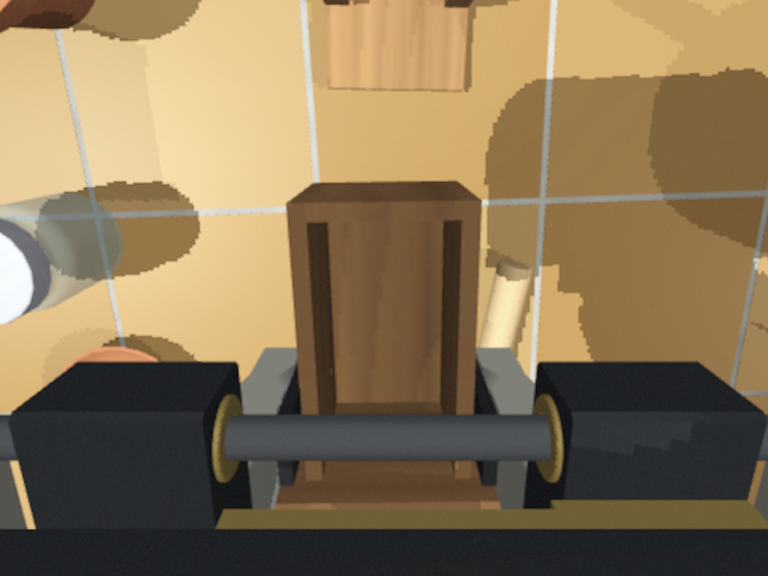

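>>> apply_moves(commands=[{"dx":30,"dy":0,"dz":10,"spin":0,"hand":0.55},{"dx":30,"dy":0,"dz":10,"spin":0,"hand":0.55},{"dx":10,"dy":0,"dz":0,"spin":0,"hand":0.55},{"dx":0,"dy":0,"dz":0,"spin":0,"hand":0.55},{"dx":0,"dy":0,"dz":0,"spin":0,"hand":0.55}])

```text
t: 12.52
eef_pos: [0.5392, -0.1961, 0.3792]
ee_rot: [-0.191, 1.57, 2.915]
force: [-0.1, -0.0, -1.4]
width: 0.0498
```

Run:
```python
from m import *
s=status.get_state();M=R.from_euler('xyz',s['ee_rot']).as_matrix();print(s['t'],s['eef_pos'],s['width'],s['force'],np.degrees(np.arctan2(M[1,1],M[0,1])))
im=grab('wrist','w9');np.save('s9.npy',np.r_[s['eef_pos'],s['ee_rot']])
crop('w9',(180,0,360,150),4,'c9')
```

```text
12.525 [ 0.5392434  -0.19609736  0.37917696] 0.049807823472896535 [-0.1037795  -0.0374222  -1.41237348] -91.98911541972802
```

View pics/c9.png

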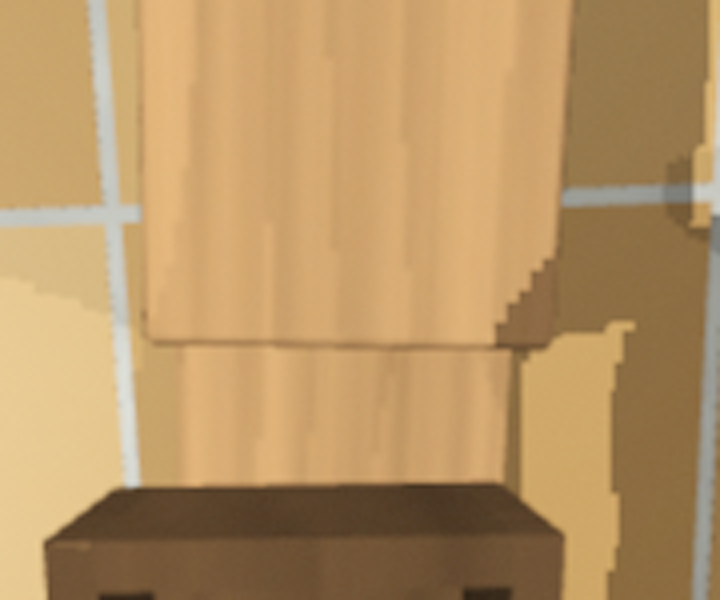

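Run:
```python
from m import *
def L(f): W=np.load(f);return {'eef_pos':W[:3],'ee_rot':W[3:]}
S9,S8=L('s9.npy'),L('s8.npy')
C=lambda p:un(p,(180,0),4)
P={k:onz('wrist',*C(p),.074,S9) for k,p in dict(fl=(147,341),fr=(552,347),bl=(140,2),br=(573,2)).items()}
for k in P: print(k,P[k].round(4))
d=P['fl']-P['fr'];print('front yaw',np.degrees(np.arctan2(-d[0],d[1])),np.linalg.norm(d),(P['fl']+P['fr'])/2)
for k in 'lr': d=P['b'+k]-P['f'+k];print('side yaw',np.degrees(np.arctan2(d[1],d[0])))
a=[onz('wrist',*un(p,(0,0),1.5),.010,S8) for p in [(329,89),(467,91)]];d=a[0]-a[1];print('apron',a,np.degrees(np.arctan2(-d[0],d[1])),np.linalg.norm(d),(a[0]+a[1])/2)
n=[onz('wrist',*C(p),.231,S9) for p in [(46,543),(563,535)]];d=n[0]-n[1];print('nose',n,np.degrees(np.arctan2(-d[0],d[1])),np.linalg.norm(d),(n[0]+n[1])/2)
# side-wall edges of drawer for its yaw
```

```text
fl [ 0.6202 -0.165   0.074 ]
fr [ 0.616  -0.2469  0.074 ]
bl [ 0.6813 -0.1681  0.074 ]
br [ 0.6783 -0.2499  0.074 ]
front yaw -2.906295943750581 0.08209118201364574 [ 0.61808849 -0.20595672  0.074     ]
side yaw -2.9742341073848686
side yaw -2.707851255651206
apron [array([ 0.57385872, -0.16335527,  0.01      ]), array([ 0.56974335, -0.24762025,  0.01      ])] -2.7960199230180303 0.08436541470251295 [ 0.57180104 -0.20548776  0.01      ]
nose [array([ 0.60231199, -0.17232447,  0.231     ]), array([ 0.60126229, -0.22169389,  0.231     ])] -1.2180533966975309 0.04938058400189326 [ 0.60178714 -0.19700918  0.231     ]
```

>>> apply_moves(commands=[{"dx":4,"dy":-7,"dz":0,"spin":-0.9,"hand":0.55},{"dx":0,"dy":0,"dz":-45,"spin":0,"hand":0.55},{"dx":0,"dy":0,"dz":-50,"spin":0,"hand":0.55},{"dx":0,"dy":0,"dz":-40,"spin":0,"hand":0.55},{"dx":0,"dy":0,"dz":-20,"spin":0,"hand":0.55}])

```text
t: 13.2
eef_pos: [0.5432, -0.2036, 0.2224]
ee_rot: [-0.02, 1.568, 3.07]
force: [0.6, 0.8, -0.9]
width: 0.0497
```

>>> apply_moves(commands=[{"dx":0,"dy":0,"dz":0,"spin":0,"hand":0.55},{"dx":0,"dy":0,"dz":0,"spin":0,"hand":0.55},{"dx":0,"dy":0,"dz":0,"spin":0,"hand":0.55},{"dx":0,"dy":0,"dz":0,"spin":0,"hand":0.55},{"dx":0,"dy":0,"dz":0,"spin":0,"hand":0.55}])

```text
t: 13.82
eef_pos: [0.5441, -0.2032, 0.2252]
ee_rot: [-3.13, 1.57, -0.038]
force: [-0.3, 1.4, -0.9]
width: 0.05
```

Run:
```python
from m import *
s=status.get_state();M=R.from_euler('xyz',s['ee_rot']).as_matrix();print(s['t'],s['eef_pos'],s['width'],s['force'],np.degrees(np.arctan2(M[1,1],M[0,1])))
im=grab('wrist','w10');np.save('s10.npy',np.r_[s['eef_pos'],s['ee_rot']])
grab('side','sd10');grab('top','tp10')
crop('w10',(160,50,360,200),4,'c10');crop('side' and 'sd10',(200,80,320,180),6,'c10s')
```

```text
13.825 [ 0.54412864 -0.20320187  0.22521221] 0.04995471730387155 [-0.31225483  1.35705311 -0.89763708] -92.88386364493122
```

View pics/c10.png

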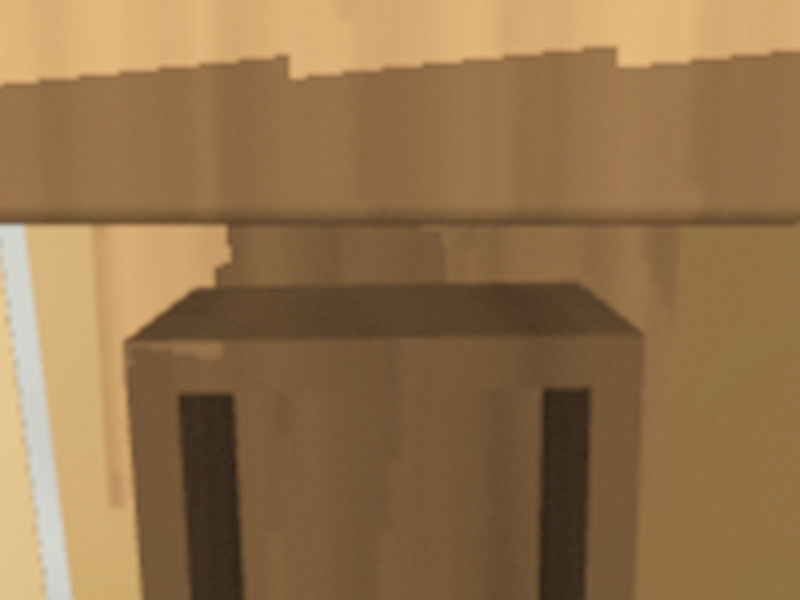

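View pics/c10s.png

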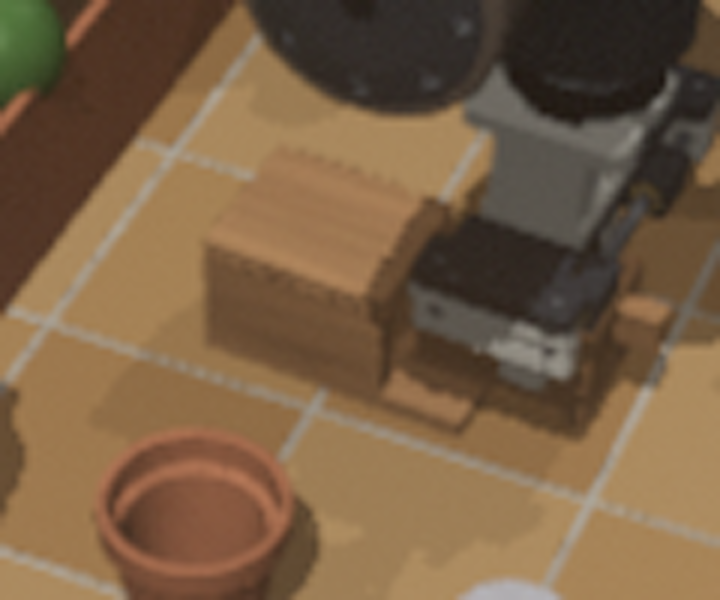

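View pics/tp10.png

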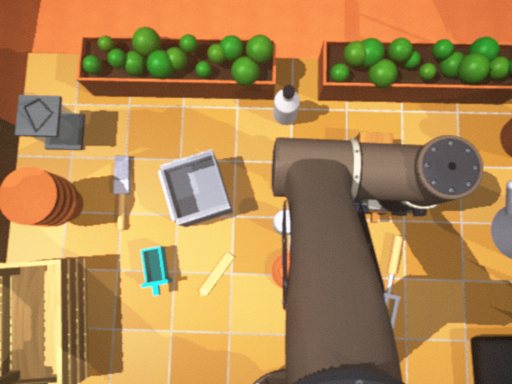

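Run:
```python
from m import *
W=np.load('s10.npy');S={'eef_pos':W[:3],'ee_rot':W[3:]}
C=lambda p:un(p,(160,50),4)
M0=np.array([.6181,-.2066]);Y=np.radians(-2.85)
def ch(p): d=p[:2]-M0;c,s=np.cos(Y),np.sin(Y);return (np.array([c*d[0]+s*d[1],-s*d[0]+c*d[1]])*1000).round(1)
for n,p,z in [('apL',(94,240),.01),('apL low',(110,500),.01),('apR',(678,240),.01),('nose bot L',(200,289),.027),('nose bot R',(577,284),.027),('nose top L',(127,342),.077),('nose top R',(643,333),.077),('chest top front',(0,222),.074),('cR',(790,223),.074)]:
    print(n,ch(onz('wrist',*C(p),z,S)))
print('tcp',ch(S['eef_pos']))
crop('w10',(130,90,380,140),3,'c10w')
```

```text
apL [-6.7 42.5]
apL low [-44.8  42.7]
apR [ -6.9 -40.5]
nose bot L [-11.8  25.3]
nose bot R [-11.3 -24.1]
nose top L [-11.4  25.5]
nose top R [-10.7 -23.8]
chest top front [-0.4 37.5]
cR [ -0.7 -37.8]
tcp [-74.   -0.3]
```

View pics/c10w.png

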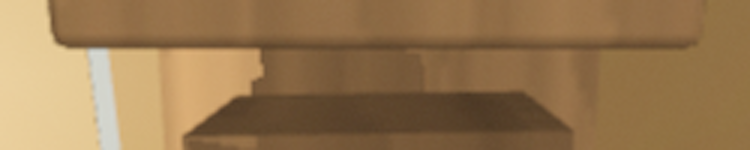

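>>> apply_moves(commands=[{"dx":0,"dy":0,"dz":-6,"spin":0,"hand":0.55},{"dx":0,"dy":0,"dz":-5,"spin":0,"hand":0.55},{"dx":0,"dy":0,"dz":-4,"spin":0,"hand":0.55},{"dx":0,"dy":0,"dz":0,"spin":0,"hand":0.55},{"dx":0,"dy":0,"dz":0,"spin":0,"hand":0.55}])

```text
t: 14.6
eef_pos: [0.5441, -0.2032, 0.2096]
ee_rot: [0.436, 1.571, -2.756]
force: [-0.4, -0.3, -2.0]
width: 0.0501
```

>>> apply_moves(commands=[{"dx":0,"dy":0,"dz":-1,"spin":0,"hand":0.55},{"dx":0,"dy":0,"dz":0,"spin":0,"hand":0.55},{"dx":0,"dy":0,"dz":0,"spin":0,"hand":0.55},{"dx":0,"dy":0,"dz":0,"spin":0,"hand":0.55},{"dx":0,"dy":0,"dz":0,"spin":0,"hand":0.55}])

```text
t: 15.22
eef_pos: [0.5441, -0.2032, 0.2089]
ee_rot: [2.98, 1.571, -0.212]
force: [-1.9, 1.0, 4.6]
width: 0.0499
```

>>> apply_moves(commands=[{"dx":0,"dy":0,"dz":2,"spin":0,"hand":0.55},{"dx":5,"dy":-0.2,"dz":0,"spin":0,"hand":0.55},{"dx":5,"dy":-0.3,"dz":0,"spin":0,"hand":0.55},{"dx":5,"dy":-0.2,"dz":0,"spin":0,"hand":0.55},{"dx":5,"dy":-0.3,"dz":0,"spin":0,"hand":0.55}])

```text
t: 15.85
eef_pos: [0.5644, -0.2042, 0.2105]
ee_rot: [0.021, 1.571, 3.112]
force: [-0.0, 0.0, -2.0]
width: 0.0499
```

Run:
```python
from m import *
s=status.get_state();print(s['eef_pos'],s['force'],s['width'])
im=grab('wrist','w11');crop('w11',(130,50,380,200),3,'c11')
```

```text
[ 0.56444965 -0.20421301  0.21048406] [-0.02409106  0.03103628 -1.99461181] 0.04986923324299267
```

View pics/c11.png

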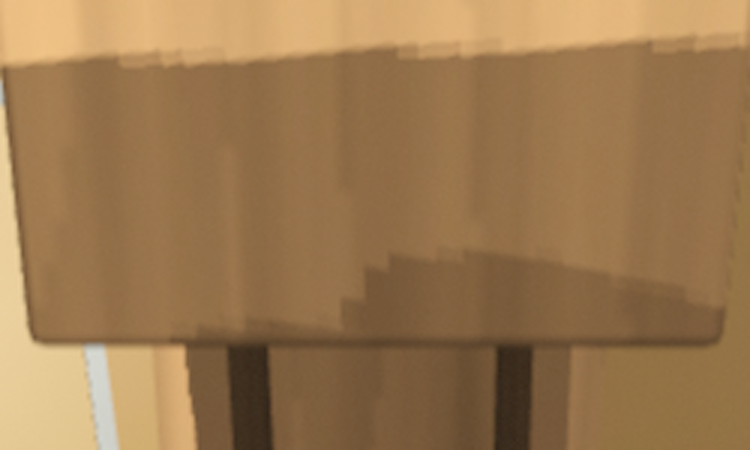

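Nose is ~8 mm inside the bay with no lateral force. Continue.

>>> apply_moves(commands=[{"dx":7,"dy":-0.3,"dz":0,"spin":0,"hand":0.55},{"dx":7,"dy":-0.4,"dz":0,"spin":0,"hand":0.55},{"dx":7,"dy":-0.3,"dz":0,"spin":0,"hand":0.55},{"dx":7,"dy":-0.4,"dz":0,"spin":0,"hand":0.55},{"dx":7,"dy":-0.3,"dz":0,"spin":0,"hand":0.55}])

```text
t: 16.52
eef_pos: [0.5995, -0.2059, 0.2106]
ee_rot: [-0.01, 1.571, 3.081]
force: [-0.7, 0.1, -1.1]
width: 0.05
```

>>> apply_moves(commands=[{"dx":0,"dy":0,"dz":-1.2,"spin":0,"hand":0.55},{"dx":0,"dy":0,"dz":0,"spin":0,"hand":0.55},{"dx":0,"dy":0,"dz":0,"spin":0,"hand":0.55},{"dx":0,"dy":0,"dz":0,"spin":0,"hand":0.55},{"dx":0,"dy":0,"dz":0,"spin":0,"hand":0.55}])

```text
t: 17.15
eef_pos: [0.599, -0.2059, 0.2095]
ee_rot: [-2.958, 1.571, 0.133]
force: [0.1, -0.2, -1.7]
width: 0.05
```

>>> apply_moves(commands=[{"dx":0,"dy":0,"dz":0,"spin":0,"hand":0.3},{"dx":0,"dy":0,"dz":0,"spin":0,"hand":0.3},{"dx":0,"dy":0,"dz":0,"spin":0,"hand":0.3},{"dx":0,"dy":0,"dz":10,"spin":0,"hand":0.3},{"dx":0,"dy":0,"dz":25,"spin":0,"hand":0.3}])

```text
t: 17.77
eef_pos: [0.5987, -0.2059, 0.2443]
ee_rot: [-0.02, 1.569, 3.072]
force: [-0.1, -0.4, -0.3]
width: 0.0616
```

>>> apply_moves(commands=[{"dx":0,"dy":0,"dz":40,"spin":0,"hand":0.3},{"dx":-30,"dy":1.5,"dz":30,"spin":0,"hand":0.5},{"dx":-30,"dy":1.5,"dz":30,"spin":0,"hand":0.5},{"dx":-30,"dy":1.5,"dz":0,"spin":0,"hand":0.5},{"dx":0,"dy":0,"dz":0,"spin":0,"hand":0.5}])

```text
t: 18.4
eef_pos: [0.5073, -0.2014, 0.3462]
ee_rot: [-2.998, 1.569, 0.093]
force: [0.2, 0.2, -0.1]
width: 0.0438
```

Run:
```python
from m import *
s=status.get_state();print(s['eef_pos'],s['force'],s['width'])
im=grab('wrist','w12');np.save('s12.npy',np.r_[s['eef_pos'],s['ee_rot']])
cv2.imwrite('pics/w12b.png',cv2.resize(im[:,:,::-1],None,fx=1.5,fy=1.5,interpolation=cv2.INTER_CUBIC))
```

```text
[ 0.50729569 -0.201394    0.3461744 ] [ 0.23120446  0.20647585 -0.09246459] 0.04379069633832525
```

View pics/w12b.png

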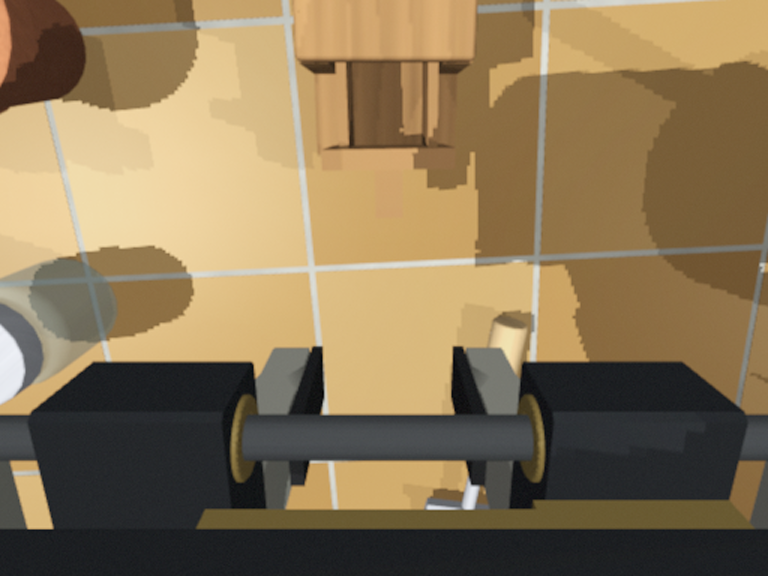

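Run:
```python
from m import *
W=np.load('s12.npy');S={'eef_pos':W[:3],'ee_rot':W[3:]}
C=lambda p:un(p,(0,0),1.5)
M0=np.array([.6181,-.2066]);Y=np.radians(-2.85)
def ch(p): d=p[:2]-M0;c,s=np.cos(Y),np.sin(Y);return (np.array([c*d[0]+s*d[1],-s*d[0]+c*d[1]])*1000).round(1)
for n,p in [('tab end L',(376,217)),('tab end R',(400,216)),('plate rear L',(320,170)),('plate rear R',(455,167)),('chest fL',(297,61)),('fR',(474,61))]: print(n,ch(onz('wrist',*C(p),.070 if n[0]!='c' else .074,S)))
print('tcp',ch(S['eef_pos']))
```

```text
tab end L [-73.8   5.7]
tab end R [-73.3  -6.5]
plate rear L [-50.2  33.4]
plate rear R [-48.9 -33.7]
chest fL [-0.7 41.4]
fR [ -0.4 -40.8]
tcp [-110.9   -0.3]
```

>>> apply_moves(commands=[{"dx":24,"dy":-1.2,"dz":-15,"spin":0,"hand":0.5},{"dx":24,"dy":-1.2,"dz":-25,"spin":0,"hand":0.5},{"dx":0,"dy":0,"dz":-35,"spin":0,"hand":0.5},{"dx":0,"dy":0,"dz":-30,"spin":0,"hand":0.5},{"dx":0,"dy":0,"dz":-22,"spin":0,"hand":0.5}])

```text
t: 19.08
eef_pos: [0.5577, -0.2038, 0.2157]
ee_rot: [0.103, 1.569, -3.088]
force: [-0.4, -0.1, 0.7]
width: 0.0438
```

>>> apply_moves(commands=[{"dx":0,"dy":0,"dz":0,"spin":0,"hand":0.95},{"dx":0,"dy":0,"dz":0,"spin":0,"hand":0.95},{"dx":0,"dy":0,"dz":0,"spin":0,"hand":0.95},{"dx":0,"dy":0,"dz":0,"spin":0,"hand":0.95},{"dx":0,"dy":0,"dz":0,"spin":0,"hand":0.95}], grip_force=12)

```text
t: 19.7
eef_pos: [0.5574, -0.2038, 0.2185]
ee_rot: [3.055, 1.569, -0.136]
force: [-0.4, 1.3, 5.6]
width: 0.014
```

>>> apply_moves(commands=[{"dx":6,"dy":-0.3,"dz":0,"spin":0,"hand":0.95},{"dx":7,"dy":-0.3,"dz":0,"spin":0,"hand":0.95},{"dx":7,"dy":-0.4,"dz":0,"spin":0,"hand":0.95},{"dx":7,"dy":-0.3,"dz":0,"spin":0,"hand":0.95},{"dx":7,"dy":-0.4,"dz":0,"spin":0,"hand":0.95}])

```text
t: 20.32
eef_pos: [0.5898, -0.2059, 0.2184]
ee_rot: [0.129, 1.568, -3.063]
force: [-8.0, 1.0, 12.6]
width: 0.0139
```

>>> apply_moves(commands=[{"dx":2,"dy":-0.1,"dz":0,"spin":0,"hand":0.95},{"dx":1.5,"dy":-0.1,"dz":0,"spin":0,"hand":0.95},{"dx":1,"dy":0,"dz":0,"spin":0,"hand":0.95},{"dx":0,"dy":0,"dz":0,"spin":0,"hand":0.95},{"dx":0,"dy":0,"dz":0,"spin":0,"hand":0.95}])

```text
t: 20.95
eef_pos: [0.5942, -0.2061, 0.2184]
ee_rot: [0.169, 1.568, -3.023]
force: [-7.3, -0.5, 11.3]
width: 0.0139
```

Run:
```python
from m import *
s=status.get_state();print(s['eef_pos'],s['force'],s['width'])
im=grab('wrist','w13')
```

```text
[ 0.59424001 -0.20605141  0.21839114] [-7.25561761 -0.50129613 11.33851178] 0.013933470595651847
```

View pics/w13.png

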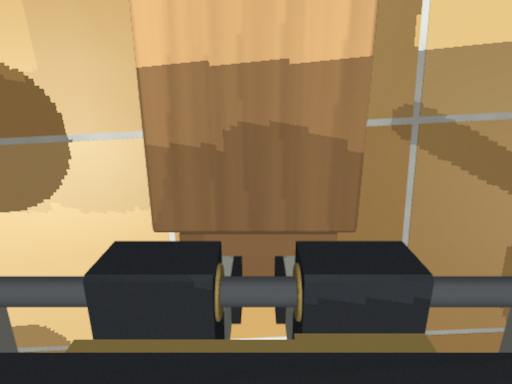

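>>> apply_moves(commands=[{"dx":0,"dy":0,"dz":1.5,"spin":0,"hand":0.95},{"dx":1.5,"dy":-0.1,"dz":0,"spin":0,"hand":0.95},{"dx":1,"dy":0,"dz":0,"spin":0,"hand":0.95},{"dx":1,"dy":-0.1,"dz":0,"spin":0,"hand":0.95},{"dx":0,"dy":0,"dz":0,"spin":0,"hand":0.95}])

```text
t: 21.62
eef_pos: [0.5968, -0.2058, 0.2184]
ee_rot: [-0.061, 1.564, 3.029]
force: [-10.9, 2.1, 8.1]
width: 0.0141
```

>>> apply_moves(commands=[{"dx":1.5,"dy":-0.1,"dz":0.7,"spin":0,"hand":0.95},{"dx":1,"dy":0,"dz":0,"spin":0,"hand":0.95},{"dx":1,"dy":-0.1,"dz":0,"spin":0,"hand":0.95},{"dx":0,"dy":0,"dz":0,"spin":0,"hand":0.95},{"dx":0,"dy":0,"dz":0,"spin":0,"hand":0.95}])

```text
t: 22.25
eef_pos: [0.5981, -0.206, 0.2183]
ee_rot: [-0.072, 1.559, 3.018]
force: [-19.0, 3.5, 11.0]
width: 0.014
```

Run:
```python
from m import *
s=status.get_state();print(s['eef_pos'],s['force'],s['width'])
im=grab('wrist','w14');crop('w14',(120,180,400,320),2.8 and 2,'c14')
```

```text
[ 0.59810481 -0.20597949  0.21827198] [-19.01694862   3.54609883  11.01030711] 0.01397823454931641
```

View pics/c14.png

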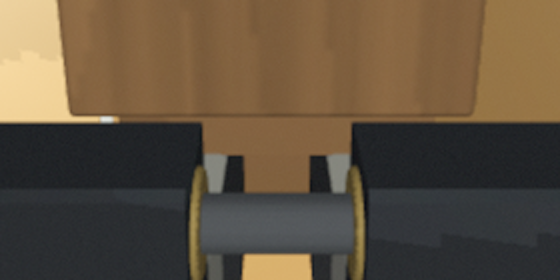

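>>> apply_moves(commands=[{"dx":-2,"dy":0.1,"dz":0,"spin":0,"hand":0.95},{"dx":0,"dy":0,"dz":0,"spin":0,"hand":0.5},{"dx":0,"dy":0,"dz":0,"spin":0,"hand":0.5},{"dx":0,"dy":0,"dz":0,"spin":0,"hand":0.5},{"dx":-3,"dy":0,"dz":10,"spin":0,"hand":0.5}])

```text
t: 22.92
eef_pos: [0.5967, -0.2061, 0.2283]
ee_rot: [-0.048, 1.567, 3.043]
force: [-0.4, 0.9, -0.9]
width: 0.0426
```

>>> apply_moves(commands=[{"dx":-10,"dy":0.5,"dz":30,"spin":0,"hand":0.5},{"dx":-25,"dy":1,"dz":40,"spin":0,"hand":0.5},{"dx":-30,"dy":1.5,"dz":40,"spin":0,"hand":0.5},{"dx":-5,"dy":0,"dz":0,"spin":0,"hand":0.5},{"dx":0,"dy":0,"dz":0,"spin":0,"hand":0.5}])

```text
t: 23.55
eef_pos: [0.5277, -0.2029, 0.3405]
ee_rot: [-3.071, 1.568, 0.021]
force: [0.2, 0.2, -0.3]
width: 0.0438
```

Run:
```python
from m import *
s=status.get_state();print(s['eef_pos'],s['force'],s['width'])
im=grab('wrist','w15');np.save('s15.npy',np.r_[s['eef_pos'],s['ee_rot']])
crop('w15',(160,0,360,150),4,'c15');grab('side','sd15');crop('sd15',(200,80,320,180),6,'c15s')
```

```text
[ 0.52767268 -0.20289024  0.34050157] [ 0.15223707  0.1654398  -0.34796114] 0.043800487279083346
```

View pics/c15.png

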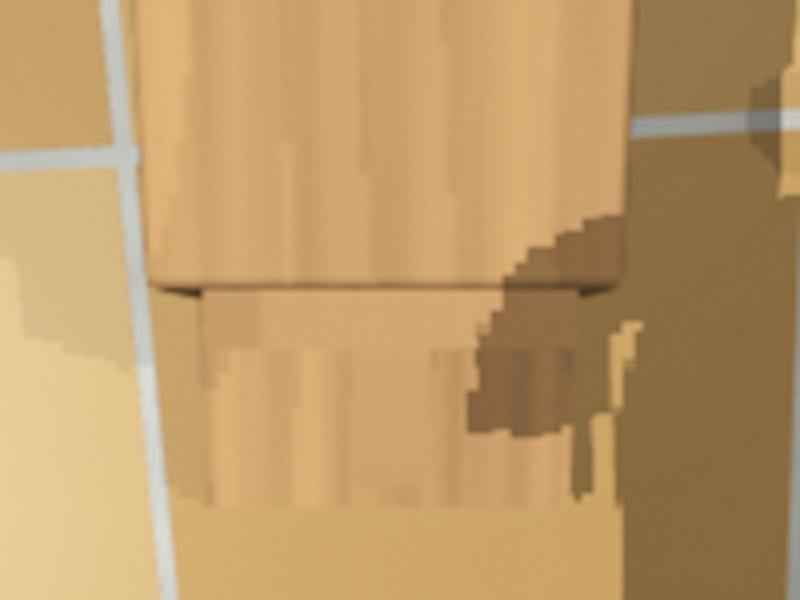

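View pics/c15s.png

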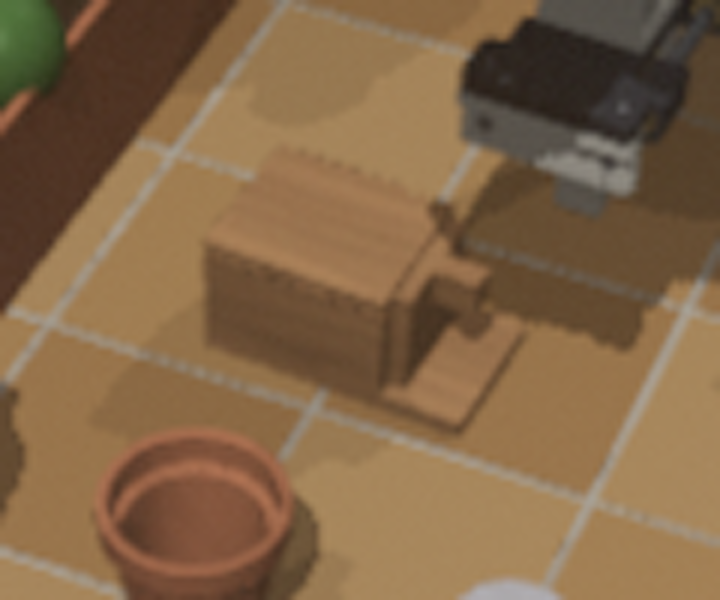

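Run:
```python
from m import *
W=np.load('s15.npy');S={'eef_pos':W[:3],'ee_rot':W[3:]}
C=lambda p:un(p,(160,0),4)
M0=np.array([.6181,-.2066]);Y=np.radians(-2.85)
def ch(p): d=p[:2]-M0;c,s=np.cos(Y),np.sin(Y);return (np.array([c*d[0]+s*d[1],-s*d[0]+c*d[1]])*1000).round(1)
for n,p,z in [('chest fL',(150,285),.074),('fR',(622,285),.074),('plate rear L',(208,348),.07),('plate rear R',(574,348),.07),('plate L',(202,292),.07),('plate R',(578,292),.07),('tab end',(388,487),.07)]: print(n,ch(onz('wrist',*C(p),z,S)))
```

```text
chest fL [-0.2 41.6]
fR [ -0.4 -40.2]
plate rear L [-10.7  32.5]
plate rear R [-10.8 -32.8]
plate L [-1.2 33.2]
plate R [ -1.4 -33.2]
tab end [-35.2   0.5]
```

Run:
```python
from m import *
a=cv2.imread('pics/side0.png').astype(int);b=grab('side','sd16')[:,:,::-1].astype(int)
d=np.abs(a-b).sum(2)
for n,(x0,y0,x1,y1) in dict(spray=(170,125,197,180),pot=(215,150,250,190),jar=(270,175,300,215),saucer=(308,198,348,228),fork=(322,132,400,178)).items(): print(n,(d[y0:y1,x0:x1]>60).mean().round(3))
print(arm.job_done())
```

```text
spray 0.0
pot 0.0
jar 0.0
saucer 0.0
fork 0.132
the job is handed in; nothing more can be done
None
```

View pics/sd16.png

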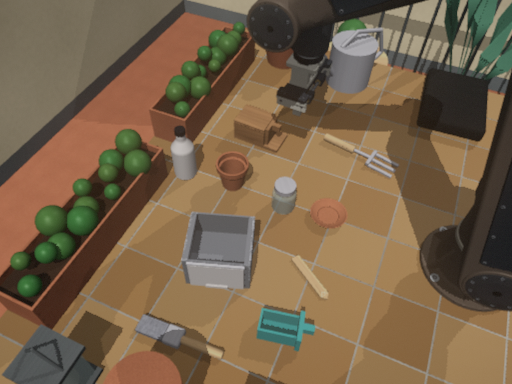

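The drawer is home in the chest and the job is handed in, at about 24 s of the 61 s allowed. The verdict is not reported.

**What I did:**
- **Freeing it:** I gripped the drawer's body lightly and shifted it 10 mm towards the bin's -x, so the nose came down past the rib and it lay level.
- **Lifting out:** I gripped it again just behind the centre of mass and lifted it straight out through the mouth. I then carried it over between the pot and the jar.
- **Inserting:** I set it about 44 mm deep in the bay, let go, and pushed it home by the tab until the force on the tool rose to about 19 N. Then I released and backed off.

**Last checks:**
- **Fit:** the wrist picture puts the back of the plate 10.4 mm out from the chest face. The plate is 10 mm thick, so the gap is about 0.4 mm. The sideways offset is about 0.2 mm, with no visible yaw.
- **Force:** the wrist force is near zero, so the robot touches nothing.
- **Bystanders:** the pot, jar, spray bottle and saucer are pixel-identical to the first side picture. The fork area changed by 13%. The final picture shows the fork in its original place, so I put this down to the arm's shadow, but I did not measure it. The marker and brush I checked only by eye; they look unmoved.
- **Disagreements:** during the push I saw an unplanned vertical force of up to 12.6 N. It came from the tool being commanded slightly low, and it was gone after release. The fixed cameras put the chest 3 to 7 mm further to +y than the wrist camera did; I used the wrist values.

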